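# Lay out relays and angle heatsink for a power board repair

## Robot

A 6-joint arm with a two-finger parallel gripper is mounted at the origin on the work surface. World frame = base frame: x ahead of the robot, y to its left, z up, the work surface at z = 0. Lengths are in mm, angles in rad, forces in N, time in s.
With the tool pointing down it reaches from about 300 to 775 mm from the base axis. Payload 14.6 kg.
Tool frame: the origin (TCP) lies between the finger pads; the fingertips stand 8 mm ahead of it and the grasp point (between the pads) lies 11 mm behind it; z points along the fingers, y is the direction in which the jaws open and shut (so a half turn about z gives the same grasp; the last joint's range is limited). The gripper opens to 94 mm and grips with 3 to 60 N. Pads are 16 mm wide; open, the fingers measure 119 mm over their backs; the gripper's body (75 mm by 177 mm) begins 78 mm behind the grasp point.
Start: joints at [-1.19, 0.3, 1.521, -0, 1.321, -0.067], TCP at [238.133, -495.764, 213.446] pointing down, gripper open.
Joint ranges: [-3.03, 3.03], [-0.79, 2.21], [0.23, 2.52], [-1.04, 4.18], [0, 3.07], [-2.55, 2.55]. Speed limits (rad/s): [2.22, 2.22, 2.57, 3.14, 3.14, 3.14].

## Interface

Orientations are given as [roll, pitch, yaw] about the fixed x, y, z axes, in that order (R = Rz(yaw) Ry(pitch) Rx(roll)).
In Python, from cell import manip, cams, models gives the robot as it stands. The module is installed in compiled form; this text tells all that it offers.
- The arm moves only by the shell command python3 -m pendant 'ROWS' [OPENING] [FORCE]. ROWS is JSON, a list that holds one entry, the list of rows, each a list of 4 numbers: the shift along the tool's x, y, z in cm, then the turn about the tool's z in rad. In form: [[[x, y, z, roll], ...]]. A call has 1 to 5 rows; each row is the pose to reach, as a shift and turn from the pose commanded when the call began, along the tool's axes at that moment; what a row does not reach only later rows make up. A row lasts 1/10 s, in which the tool goes at most 50 mm and 8.59 degrees, less where a joint would pass 70% of its speed; a pose out of reach is approached as far as the arm can. A call with a gripper value outside its range is refused whole. OPENING is the opening, from -1 (shut) to 1 (fully open), so that 0 is half open, set as the call begins (- or left out, the last holds). The fingers move at their own pace and stop on an object; FORCE is the grip in N (left out, the last holds). Time passes only in rows, so rows that repeat a pose let the fingers close. It gives the time, the measured TCP pose, the force and the opening at its end, in the units of the state.
- manip.read_state(): the state, without advancing time (a new reading comes with each control period).
- cams.camera(name): name is "scene" or "top"; returns a dict with "frame" (384x512x3 uint8, red, green, blue), "K" (3x3 intrinsics, pixels), "D" ([k1, k2, p1, p2, k3] as OpenCV has them; the pictures are not rectified), "pose" (4x4, takes a point from camera to world coordinates). Camera axes: x right, y down, z forward; pixel columns grow to the right and rows downward; lengths in mm; the calibration is good to about 2 mm. A picture is of the moment at which its call begins. There is no depth.
- manip.sign_off(): hands the job in, once; it reports no verdict.
Trained networks look in the newest picture that a camera, given by its name, has taken for a name from the list of things; names that differ only in an ending like _2 or _b are one class to them, and where a whole thing is asked for, a point or a joint stands for the part that bears it (a point fixed in the world has none). Each returns a list of dicts, best first, with "score" (0 to 1); they miss things now and then, are a little off and sometimes report something else, mostly with a low value. They report only what shows in the picture. A call takes as long as a camera call. They do not tell look-alikes from the thing itself.
- models.regions_of(camera, name): "pixels" (384x512 bool, what is visible of it) and "point" ([column, row] in pixels, amid what is visible of it).
The state is a dict: "clock": time; "joints": joint angles; "qd": joint speeds; "effort": joint torques, N m; "eef_pos": TCP position; "eef_rot": TCP orientation; "wrist_force": force on the tool from outside, world axes, zero at the start; "moment": the same for the moment, N m; "finger_gap": finger opening in mm.
Only numpy, scipy, OpenCV 4.12 (cv2) and the standard library are available. Lean on these libraries where they do the work, as an engineer would, in place of code of your own. Each camera call takes 0.05 s, during which the arm holds its last target.

## Task

Lay out the parts for rebuilding a power board: stand the black parts tray in front of the rocker hopper, under its mouth, then pull the hopper's side handle forward to the stop so that all three relays tip out into the tray, and swing the hopper fully back home. Also tip the L-shaped heatsink over its corner from its short foot onto its long leg, so that it lies on the mat with the foot pointing straight up. Leave the other things on the bench where they are.

Things in the scene. Friction and masses are not known exactly. Their poses are not given: they have to be found in the camera images.
- hopper_base (a point): Rocker hopper: grey metal stand fixed on the bench, 116 mm wide, carrying a pivoting open-topped plastic bin, 93 mm wide. Point on the bench straight below the bin's pivot axis, which runs along y 140 mm above it. x points to the hopper's back (its mouth faces -x), y to its left (handle side), z up. The stand reaches from 15 mm in front of the pivot to 115 mm behind, 161 mm high.
- hopper_catch (a point): Point on the bench below the hopper's mouth, 110 mm in front of the pivot, axes as hopper_base: a good place for the tray's centre, its x along this x. With the bin at its stop the mouth's lip (90 mm wide) is 48 mm in front of the pivot, 83 mm above the bench, sloping 50 degrees down; parts land 40 to 150 mm in front of the pivot.
- bin (a joint): Tilt of the hopper's bin, rad: 0 is home (mouth up, resting on the stand), growing as the handle is pulled forward (to the hopper's -x) and down; hard stop at 1.75. Light, about 1 N at the handle. Near home it falls back home by its own weight, well past the balance point (about 0.6) it sinks to the stop.
- bin_grip (a point): Grip point on the hopper's handle, a round black bar, 12 mm thick, parallel to the pivot axis, sticking out 92 mm from the top of the bin's left (+y) side; on the bar's centre line, 49 mm from the bin's side, 43 mm from the free end, 99.5 mm from the pivot axis. At home 17 mm behind and 98 mm above the pivot; at the stop 99 mm in front of it and level with it. Turns with the bin; y along the bar.
- tray_c (a point): Loose black open tray, 150 x 130 mm (x, y), 40 mm high, walls and floor 4 mm, about 0.25 kg. Point at the centre of the box, 20 mm above its underside, axes along its sides. An upright grip tab stands outside its +y wall: 50 mm long in x, 10 mm thick in y, from the underside up to 70 mm, its middle 70 mm in +y and 20 mm in -x from this point.
- mat: Thin black rubber mat fixed on the bench, 200 x 150 x 2 mm (x, y, z). Origin at the centre of its underside, x along its long side.
- heatsink_c (a point): Loose L-shaped aluminium heatsink on the mat: 50 mm wide, 8 mm thick, about 0.17 kg, long leg 95 mm, short drilled foot 50 mm. It starts standing on the foot, long leg upright. Point at the centre of the long leg; z along that leg from the corner to its free end, x from its plain outer face to the side where the foot sticks out, y along the width. Lying on the long leg, x points up.
- heatsink_corner (a point): The heatsink's outer corner edge, at mid-width, axes as heatsink_c: the edge to tip it about, towards -x; past about 30 degrees it falls onto the long leg by itself. From here the long leg reaches 95 mm in z, the foot 50 mm in x, both 8 mm thick. Ribs, 5 mm high, on the long leg's foot side 10 to 40 mm from the corner.
- relay1_c (a point): One of three equal loose white relays, blocks of 24 x 18 x 16 mm, 20 g, lying in the hopper's bin at the start. This point is its centre, axes along its sides.
- relay2_c (a point): One of three equal loose white relays, blocks of 24 x 18 x 16 mm, 20 g, lying in the hopper's bin at the start. This point is its centre, axes along its sides.
- relay3_c (a point): One of three equal loose white relays, blocks of 24 x 18 x 16 mm, 20 g, lying in the hopper's bin at the start. This point is its centre, axes along its sides.
- spool: Bystander: steel-coloured solder spool, 60 mm in diameter, 42 mm high. Origin at the centre of its underside.
- bottle: Bystander: green bottle with a yellow cap, 56 mm in diameter, 140 mm high. Origin at the centre of its underside.
- flux_jar: Bystander: small jar, 44 mm in diameter, 36 mm high. Origin at the centre of its underside.
- driver: Bystander: screwdriver lying on the bench, 170 mm long. Origin near its middle, on the bench.
- pcb: Bystander: green circuit board with components, 70 x 90 mm, 14 mm high. Origin at the centre of its underside.
- multimeter: Bystander: black hand-held multimeter lying flat, 150 x 75 x 42 mm. Origin at the centre of its underside.
Mind the look-alikes: they are no part of the job. Leave any pink look-alike of the part that bears tray_c alone.

How it is judged:
By the outcome, as a careful person would: the job done as asked, in the order asked, and still so for the second after the job is handed in, with the robot touching nothing.
It also fails if it takes over 72 s, if anything falls off the work surface, if the arm or the gripper's body presses on something with over 40 N, if the wrist force passes 120 N, or if a joint passes its speed limit or range.

## Working session

There is one attempt and no reset: what is moved stays moved. The work goes in short steps, Python scripts to look and compute and a shell command to move; the robot and the scene stay as the last step left them, time stands still between calls to the robot, and variables do not carry over. Pictures are saved under pics/ and viewed, and the job is handed in when it is done.

```bash
ls; mkdir -p pics; python3 - <<'E'
from cell import manip,cams,models
import cv2,numpy as np
print(manip.read_state())
for n in ("scene","top"):
    c=cams.camera(n); cv2.imwrite(f"pics/{n}0.png",cv2.cvtColor(c["frame"],cv2.COLOR_RGB2BGR))
    print(n,c["K"],c["D"],np.round(c["pose"],3))
E
```

```text
pics
{'clock': 0.0, 'joints': array([-1.18959500e+00,  3.00481670e-01,  1.52158184e+00, -4.37867542e-07,
        1.32070423e+00, -6.65877450e-02]), 'qd': array([-0.00100784, -0.00029233,  0.00054305, -0.00103047,  0.00069329,
        0.0007884 ]), 'effort': array([ 1.60380077e-04, -5.31801796e+01, -3.52737164e+01,  7.08625861e-02,
        2.43458507e-02, -9.96462586e-05]), 'eef_pos': array([ 238.04359803, -495.53439223,  212.88020999]), 'eef_rot': array([-3.14042014e+00, -7.77653947e-05,  4.47789139e-01]), 'wrist_force': array([ 0.32779246, -0.1953211 ,  0.10280627]), 'moment': array([-0.00184391,  0.03448638,  0.02663914]), 'finger_gap': 94.08500048644513}
scene [[354.50463468   0.         257.99393261]
 [  0.         354.50463468 187.25963062]
 [  0.           0.           1.        ]] [-0.04816056  0.          0.          0.          0.        ] [[-5.400000e-02  8.420000e-01 -5.370000e-01  1.009646e+03]
 [ 9.980000e-01  5.400000e-02 -1.600000e-02 -8.359400e+01]
 [ 1.500000e-02 -5.370000e-01 -8.430000e-01  9.870980e+02]
 [ 0.000000e+00  0.000000e+00  0.000000e+00  1.000000e+00]]
top [[471.11705859   0.         257.08178358]
 [  0.         471.11705859 193.77453531]
 [  0.           0.           1.        ]] [-0.02068042  0.          0.          0.          0.        ] [[ 1.700000e-02 -9.860000e-01  1.640000e-01  2.565780e+02]
 [-1.000000e+00 -2.000000e-02 -1.800000e-02 -8.944100e+01]
 [ 2.100000e-02 -1.640000e-01 -9.860000e-01  1.503671e+03]
 [ 0.000000e+00  0.000000e+00  0.000000e+00  1.000000e+00]]
```

View pics/scene0.png

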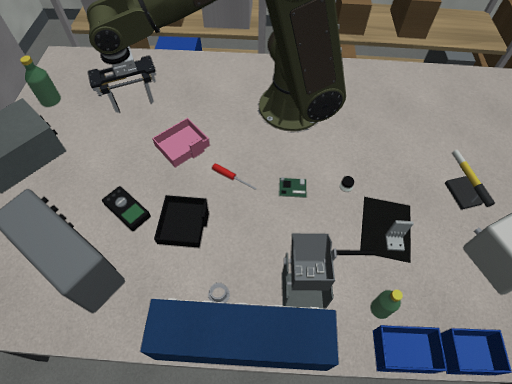

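View pics/top0.png

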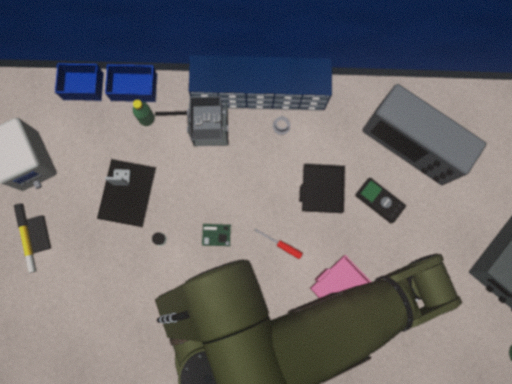

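```bash
cat > h.py <<'E'
from cell import manip,cams,models
import cv2,numpy as np
from scipy.spatial.transform import Rotation as Ro
from scipy.optimize import least_squares
def get(n,save=None):
    c=cams.camera(n)
    if save: cv2.imwrite(save,cv2.cvtColor(c["frame"],cv2.COLOR_RGB2BGR))
    return c
def ray(c,uv):
    p=cv2.undistortPoints(np.array([[uv]],float),c["K"],np.array(c["D"]))[0,0]
    P=np.array(c["pose"]); return P[:3,3],P[:3,:3]@np.array([p[0],p[1],1])
def atz(c,uv,z):
    o,d=ray(c,uv); return o+d*(z-o[2])/d[2]
def proj(c,X):
    P=np.linalg.inv(np.array(c["pose"])); r=cv2.Rodrigues(P[:3,:3])[0]
    return cv2.projectPoints(np.atleast_2d(np.array(X,float)),r,P[:3,3],c["K"],np.array(c["D"]))[0][:,0]
def tri(c1,u1,c2,u2):
    o1,d1=ray(c1,u1);o2,d2=ray(c2,u2);d1/=np.linalg.norm(d1);d2/=np.linalg.norm(d2)
    s=np.linalg.lstsq(np.c_[d1,-d2],o2-o1,rcond=None)[0]
    a=o1+s[0]*d1;b=o2+s[1]*d2; return (a+b)/2,np.linalg.norm(a-b)
def crop(c,x0,y0,x1,y1,s,f):
    im=cv2.cvtColor(c["frame"][y0:y1,x0:x1],cv2.COLOR_RGB2BGR)
    cv2.imwrite(f,cv2.resize(im,None,fx=s,fy=s,interpolation=cv2.INTER_CUBIC))
def st():
    s=manip.read_state(); print(round(s["clock"],2),np.round(s["eef_pos"],1),np.round(s["eef_rot"],3),np.round(s["wrist_force"],1),round(s["finger_gap"],1),np.round(s["joints"],2))
    return s
E
python3 - <<'E'
from h import *
cs={n:get(n) for n in("scene","top")}
for n in cs:
    np.save(f"{n}_0.npy",cs[n],allow_pickle=True)
for n in ["hopper_base","bin","bin_grip","tray_c","mat","heatsink_c","heatsink_corner","relay1_c","pcb","flux_jar","driver","bottle","spool","multimeter"]:
    for k in cs:
        for r in models.regions_of(k,n)[:3]:
            m=r["pixels"]; print(n,k,round(r["score"],2),np.round(r["point"]),m.sum(), np.round(atz(cs[k],r["point"],0)[:2]))
crop(cs["scene"],270,170,430,320,5,"pics/s_hop.png")
crop(cs["top"],90,80,240,240,5,"pics/t_hop.png")
crop(cs["scene"],140,180,220,255,8,"pics/s_tray.png")
crop(cs["top"],290,150,360,225,8,"pics/t_tray.png")
E
```

```text
hopper_base scene 0.9 [312. 269.] 3608 [650.  68.]
hopper_base scene 0.23 [388. 301.] 658 [733. 280.]
hopper_base top 0.7 [203. 123.] 1841 [742.  65.]
bin scene 0.61 [312. 258.] 2406 [616.  71.]
bin top 0.82 [202. 113.] 1444 [777.  70.]
bin top 0.27 [198. 119.] 48 [753.  82.]
bin_grip scene 0.81 [312. 254.] 2460 [606.  71.]
bin_grip top 0.64 [201. 115.] 1465 [768.  75.]
tray_c scene 0.85 [182. 218.] 2228 [ 511. -332.]
tray_c scene 0.64 [182. 142.] 1673 [ 204. -387.]
tray_c scene 0.49 [312. 273.] 67 [662.  68.]
tray_c top 0.95 [342. 278.] 1240 [ 244. -390.]
tray_c top 0.84 [321. 187.] 1977 [ 535. -323.]
mat scene 0.91 [383. 226.] 2224 [497. 295.]
mat top 0.68 [127. 196.] 2609 [491. 301.]
heatsink_c scene 0.88 [399. 234.] 520 [523. 341.]
heatsink_c top 0.72 [379. 199.] 1195 [ 499. -514.]
heatsink_c top 0.71 [121. 177.] 235 [553. 326.]
heatsink_corner scene 0.7 [398. 233.] 601 [519. 340.]
heatsink_corner scene 0.18 [182. 220.] 2290 [ 517. -331.]
heatsink_corner top 0.68 [123. 176.] 255 [555. 319.]
relay1_c scene 0.54 [298. 271.] 33 [659.  27.]
relay1_c top 0.68 [199. 113.] 1246 [777.  80.]
pcb scene 0.76 [288. 185.] 479 [366.  -2.]
pcb top 0.73 [216. 236.] 623 [367.  12.]
pcb top 0.31 [208. 122.] 1811 [747.  51.]
flux_jar scene 0.7 [344. 184.] 174 [348. 183.]
flux_jar scene 0.24 [387. 302.] 671 [736. 276.]
flux_jar top 0.74 [161. 242.] 146 [348. 184.]
driver scene 0.78 [224. 169.] 175 [ 312. -221.]
driver scene 0.45 [384. 224.] 2164 [490. 299.]
driver top 0.84 [292. 249.] 180 [ 333. -232.]
bottle scene 0.66 [386. 300.] 639 [731. 273.]
bottle scene 0.33 [291. 186.] 542 [368.   6.]
bottle scene 0.31 [312. 270.] 84 [654.  70.]
bottle top 0.76 [143. 113.] 403 [773. 267.]
spool scene 0.76 [220. 295.] 222 [ 740. -190.]
spool top 0.61 [281. 128.] 163 [ 731. -191.]
multimeter scene 0.66 [127. 206.] 1118 [ 479. -518.]
multimeter top 0.92 [380. 201.] 1179 [ 492. -518.]
```

View pics/s_hop.png

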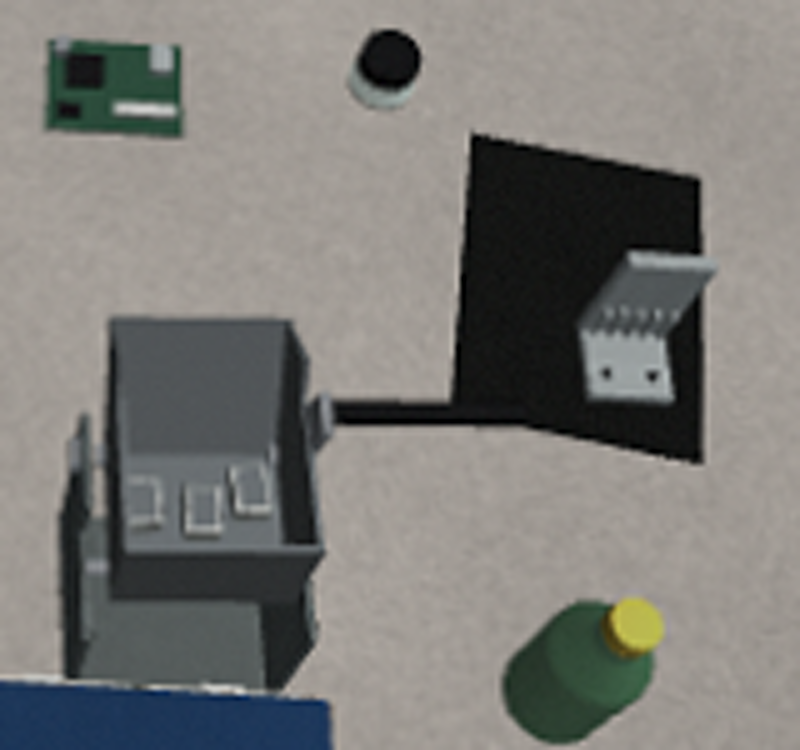

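View pics/t_hop.png

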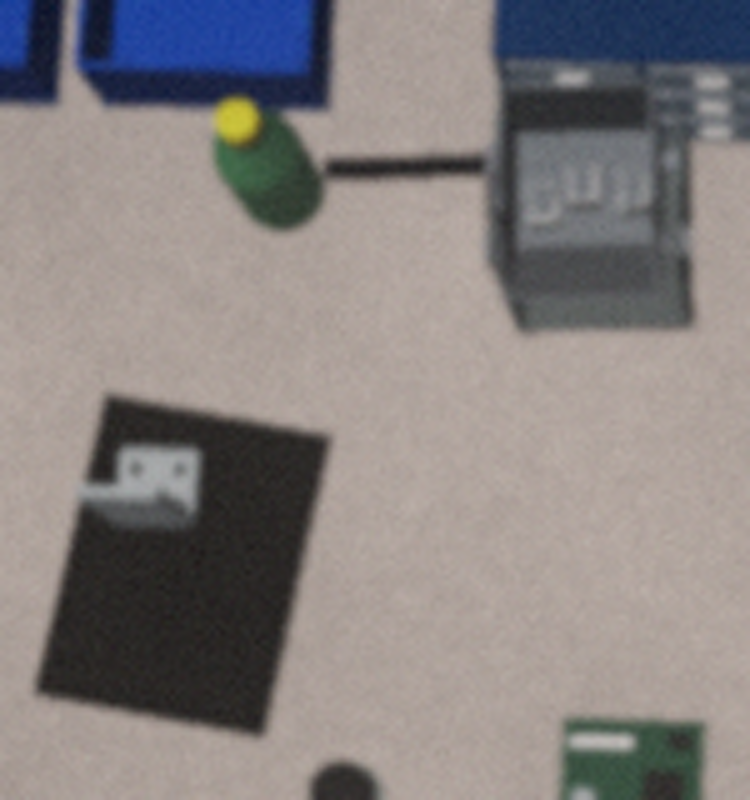

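View pics/s_tray.png

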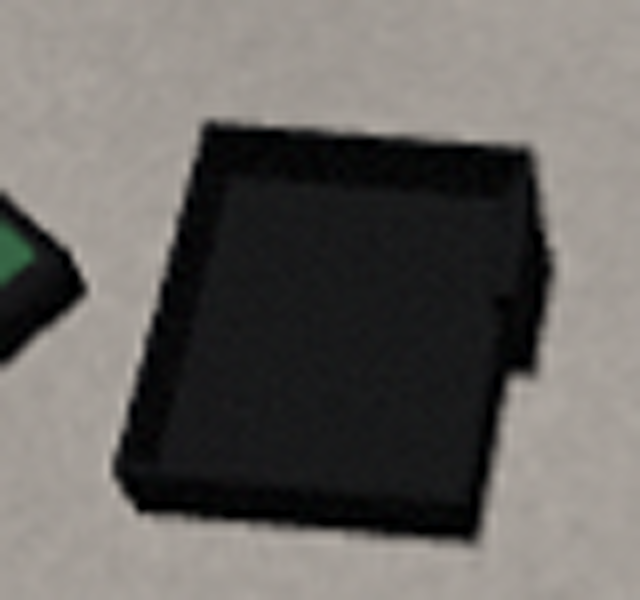

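View pics/t_tray.png

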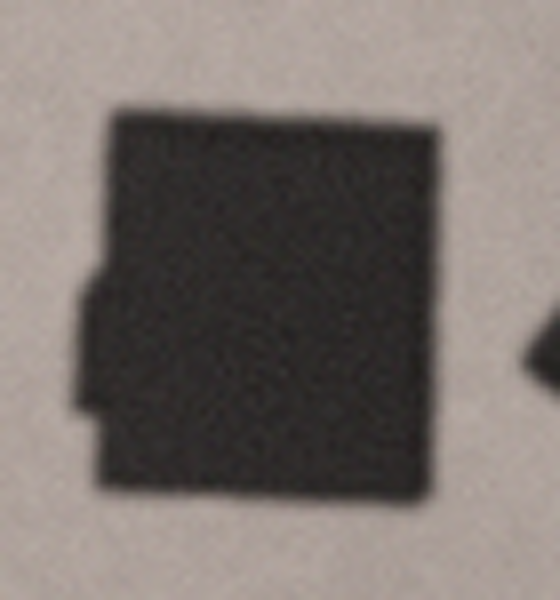

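```bash
cat > fit.py <<'E'
from h import *
from scipy.optimize import minimize
S=np.array([[a,b,c] for a in(-1,1) for b in(-1,1) for c in(-1,1)],float)
def box(lo,hi): lo=np.array(lo,float);hi=np.array(hi,float); return (lo+hi)/2+S*(hi-lo)/2
TRAY=[box((-75,-65,0),(75,65,40)),box((-45,65,0),(5,75,70))]
HS=[box((0,-25,0),(8,25,95)),box((0,-25,0),(50,25,8))]
MAT=[box((-100,-75,0),(100,75,2))]
def place(parts,x,y,z,yaw):
    R=Ro.from_euler("z",yaw).as_matrix(); return [p@R.T+[x,y,z] for p in parts]
def render(c,parts,k=4):
    m=np.zeros((384*k,512*k),np.uint8)
    for p in parts:
        uv=proj(c,p); h=cv2.convexHull(((uv+.5)*k-.5).astype(np.float32)); cv2.fillConvexPoly(m,np.round(h*16).astype(np.int32),255,shift=4)
    return cv2.resize(m,(512,384),interpolation=cv2.INTER_AREA)/255.
def fit(obs,parts,p0,z=0,ign=None,freez=False):
    # obs list of (c,mask)
    def cost(p):
        zz=p[3] if freez else z
        t=0
        for i,(c,m) in enumerate(obs):
            r=render(c,place(parts,p[0],p[1],zz,p[2])); d=np.abs(r-m)
            if ign is not None and ign[i] is not None: d=d*(1-ign[i])
            t+=d.sum()
        return t
    best=None
    n=4 if freez else 3
    for s in (15,5):
        x0=np.array(p0 if best is None else best.x,float)
        sim=np.vstack([x0]+[x0+v for v in np.diag([s,s,s/100,s][:n])])
        best=minimize(cost,x0,method="Nelder-Mead",options=dict(initial_simplex=sim,xatol=.02,fatol=.1,maxiter=400))
    return best.x,best.fun
def overlay(c,parts,f,x0,y0,x1,y1,s):
    im=cv2.cvtColor(c["frame"][y0:y1,x0:x1],cv2.COLOR_RGB2BGR);im=cv2.resize(im,None,fx=s,fy=s,interpolation=cv2.INTER_CUBIC)
    for p in parts:
        uv=(proj(c,p)+.5-[x0,y0])*s-.5
        for i in range(8):
            for j in range(i):
                if (S[i]!=S[j]).sum()==1: cv2.line(im,tuple(int(v) for v in uv[i]),tuple(int(v) for v in uv[j]),(0,0,255),1)
    cv2.imwrite(f,im)
def dark(c,x0,y0,x1,y1,t):
    g=c["frame"].max(2).astype(float); m=np.zeros((384,512)); m[y0:y1,x0:x1]=(g<t)[y0:y1,x0:x1]; return m
E
python3 - <<'E'
from fit import *
cs={n:np.load(f"{n}_0.npy",allow_pickle=True).item() for n in("scene","top")}
s,t=cs["scene"],cs["top"]
ob=[(s,dark(s,152,190,215,250,90)),(t,dark(t,296,160,350,218,100))]
print([o[1].sum() for o in ob])
for fz in (False,True):
    p,f=fit(ob,TRAY,[525,-325,0]+([0] if fz else []),freez=fz);print("tray",np.round(p,3),f)
for k in (0,1): print(fit([ob[k]],TRAY,[525,-325,0]))
p,f=fit(ob,TRAY,[525,-325,0])
T=place(TRAY,p[0],p[1],0,p[2])
overlay(s,T,"pics/o_tray_s.png",140,180,220,255,5);overlay(t,T,"pics/o_tray_t.png",290,150,360,225,5)
# mat by corners in top
mc=np.array([[108,397],[329,437],[262,735],[38,690]])/5+[90,80]
W=np.array([atz(t,q,2) for q in mc]);print(np.round(W),W.mean(0),np.linalg.norm(W[0]-W[1]),np.linalg.norm(W[1]-W[2]))
# heatsink
get("scene");get("top")
ms=models.regions_of("scene","heatsink_c")[0]["pixels"].astype(float)
mt=[r for r in models.regions_of("top","heatsink_c") if r["point"][0]<200][0]["pixels"].astype(float)
for fz in(False,True):
    p,f=fit([(s,ms),(t,mt)],HS,[535,310,-.1]+([2] if fz else []),z=2,freez=fz);print("hs",np.round(p,3),f)
p,f=fit([(s,ms),(t,mt)],HS,[535,310,-.1],z=2)
T=place(HS,p[0],p[1],2,p[2])
overlay(s,T,"pics/o_hs_s.png",370,205,430,265,8);overlay(t,T,"pics/o_hs_t.png",90,155,150,215,8)
im=np.hstack([cv2.resize(cv2.imread(f"pics/o_{a}.png"),(390,390)) for a in("tray_s","tray_t")]);im2=np.hstack([cv2.resize(cv2.imread(f"pics/o_{a}.png"),(390,390)) for a in("hs_s","hs_t")])
cv2.imwrite("pics/o_all1.png",im);cv2.imwrite("pics/o_all2.png",im2)
E
```

```text
[np.float64(2279.0), np.float64(2022.0)]
tray [ 5.27589e+02 -3.27950e+02 -3.00000e-02] 173.2
tray [ 5.26488e+02 -3.28715e+02 -3.50000e-02 -3.68000e+00] 153.67450980392158
(array([ 5.27904912e+02, -3.28150507e+02, -3.17879212e-02]), np.float64(74.63529411764705))
(array([ 5.26545970e+02, -3.27353554e+02, -2.65301392e-02]), np.float64(90.12549019607843))
[[611. 359.   2.]
 [587. 214.   2.]
 [392. 246.   2.]
 [418. 391.   2.]] [502.14153329 302.39808024   2.        ] 146.94496455526658 197.48556013050197
hs [5.27110e+02 3.21668e+02 1.20000e-02] 70.90980392156862
hs [5.26681e+02 3.22062e+02 5.00000e-03 5.55000e-01] 70.24313725490197
```

View pics/o_all1.png

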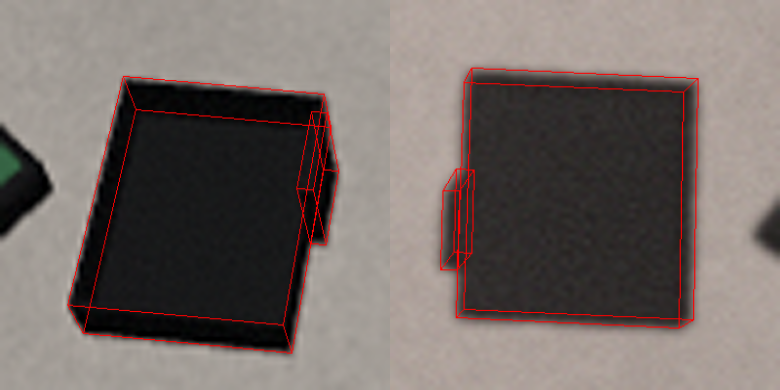

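View pics/o_all2.png

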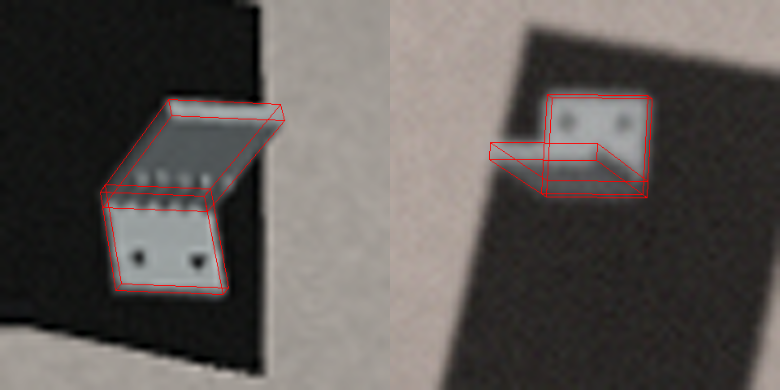

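```bash
python3 - <<'E'
from fit import *
cs={n:np.load(f"{n}_0.npy",allow_pickle=True).item() for n in("scene","top")}
s,t=cs["scene"],cs["top"]
a=s["frame"][244:258,330:385].astype(int); b=np.clip((s["frame"][235:265,325:395].astype(float)-5)*6,0,255).astype(np.uint8)
cv2.imwrite("pics/bar_s.png",cv2.resize(cv2.cvtColor(b,cv2.COLOR_RGB2BGR),None,fx=10,fy=10,interpolation=cv2.INTER_NEAREST))
b=np.clip((t["frame"][100:130,140:210].astype(float))*1.5,0,255).astype(np.uint8)
cv2.imwrite("pics/bar_t.png",cv2.resize(cv2.cvtColor(b,cv2.COLOR_RGB2BGR),None,fx=10,fy=10,interpolation=cv2.INTER_NEAREST))
E
```

```text
(no output)
```

View pics/bar_s.png

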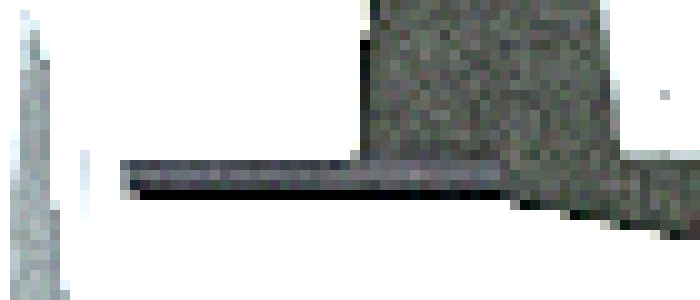

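View pics/bar_t.png

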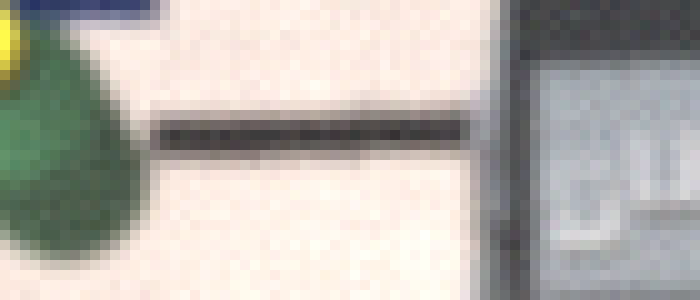

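```bash
python3 - <<'E'
from fit import *
cs={n:np.load(f"{n}_0.npy",allow_pickle=True).item() for n in("scene","top")}
s,t=cs["scene"],cs["top"]
for a,b in (((336.5,252.4),(186.5,112.3)),((375,252.6),(155,113.1))):
    P,e=tri(s,a,t,b); print(np.round(P,1),round(e,1))
F,_=tri(s,(375,252.6),t,(155,113.1))
# visible stand/bin features: test hopper pose hypothesis
def hop(x,y,yaw): return place([box((-15,-58,0),(115,58,161)),box((17-6,46.5,238-6),(17+6,46.5+92,238+6))],x,y,0,yaw)
import sys
for yaw in (0,):
    x=F[0]-17; y=F[1]-138.5
    H=hop(x,y,yaw); overlay(s,H,"pics/o_h_s.png",270,200,400,320,6);overlay(t,H,"pics/o_h_t.png",140,70,240,170,6);print(x,y)
E
```

```text
[694.9  88.7 237.3] 0.4
[690.5 176.6 237.4] 0.2
673.5209952332606 38.144354808232976
```

View pics/o_h_s.png

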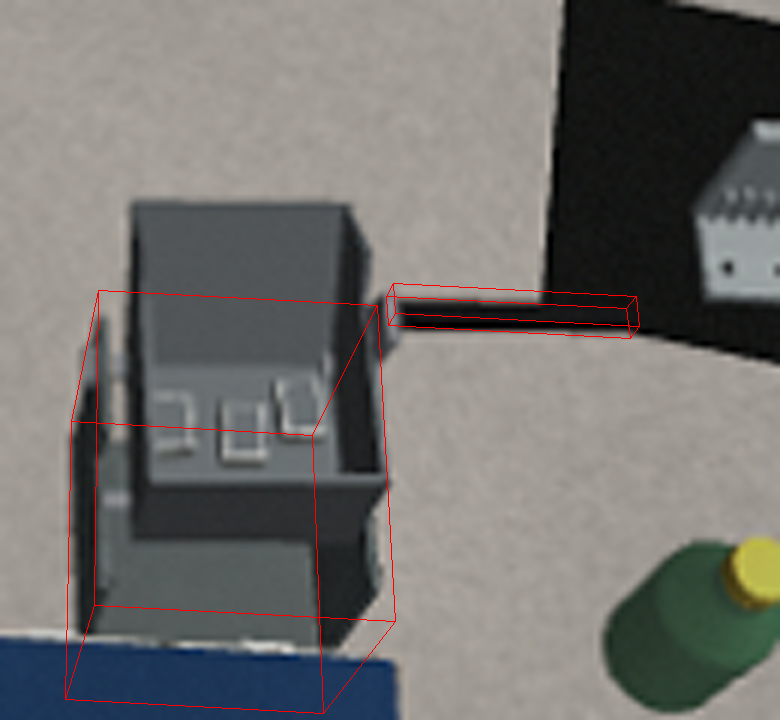

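View pics/o_h_t.png

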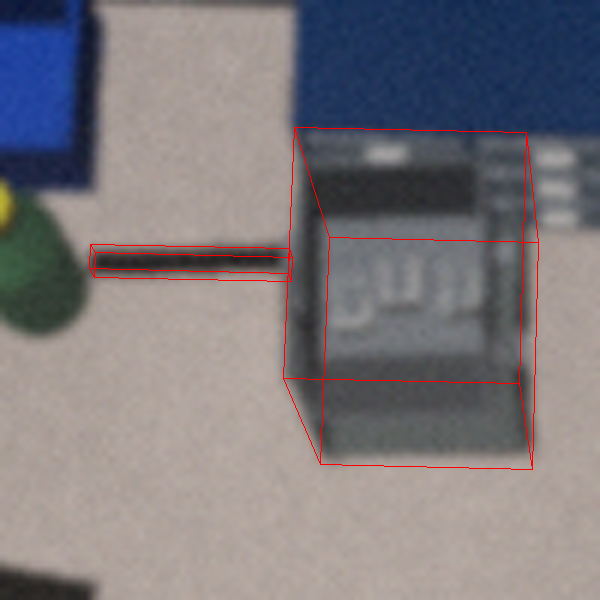

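```bash
cat >> h.py <<'E'
def d(x,y,z,yaw,s=None):
    s=s or st(); R=Ro.from_euler("xyz",s["eef_rot"]).as_matrix()
    v=R.T@(np.array([x,y,z])-s["eef_pos"])/10
    print("shift cm",np.round(v,2),"roll",round(-((yaw-s["eef_rot"][2]+np.pi)%(2*np.pi)-np.pi),3),"rows>=",round(np.linalg.norm(v)/5,1))
E
python3 - <<'E'
from fit import *
d(509.6,-257.4,150,-.03)
cs={n:np.load(f"{n}_0.npy",allow_pickle=True).item() for n in("scene","top")}
s,t=cs["scene"],cs["top"]
print(tri(s,(148,300),t,(331,60)), atz(s,(337,310),150))
E
```

```text
1.8 [ 238.1 -495.8  213.5] [3.142 0.    0.448] [-0.7  0.6 -0.3] 94.2 [-1.19  0.3   1.52 -0.    1.32 -0.07]
shift cm [34.79 -9.73  6.34] roll 0.478 rows>= 7.3
(array([ 837.99217423, -304.39982557,  284.28393931]), np.float64(11.640349360828942)) [801.23674335 101.18729895 150.        ]
```

```bash
python3 -m pendant '[[[4.4,-1.2,0,0.12],[8.8,-2.4,0,0.24],[13.2,-3.7,0,0.36],[17.6,-4.9,0,0.478],[22,-6.1,0,0.478]]]' 0.1 40; python3 -c "
from h import *
d(509.6,-257.4,150,-.03)"
```

```text
clock: 2.3
eef_pos: [411.2, -344.1, 213.6]
eef_rot: [3.141, -0.0, -0.035]
wrist_force: [-0.5, 0.2, -0.4]
finger_gap: 57.7
2.3 [ 411.2 -344.1  213.6] [ 3.141 -0.    -0.035] [-0.5  0.2 -0.4] 57.7 [-0.77  0.27  1.56 -0.    1.31  0.84]
shift cm [ 9.53 -9.01  6.36] roll -0.005 rows>= 2.9
```

```bash
python3 -m pendant '[[[3.2,-3,2,0],[6.4,-6,4,0],[9.53,-9.01,6.4,0],[9.53,-9.01,8,0],[9.53,-9.01,9,0]]]'; python3 - <<'E'
from h import *
d(509.6,-257.4,52,-.03)
c=get("scene");crop(c,140,150,240,250,6,"pics/a1.png")
E
```

```text
clock: 2.8
eef_pos: [508.1, -257.3, 121.9]
eef_rot: [-3.141, 0.002, -0.028]
wrist_force: [0.3, -0.3, -0.1]
finger_gap: 51.9
2.8 [ 508.1 -257.3  121.9] [-3.141e+00  2.000e-03 -2.800e-02] [ 0.3 -0.3 -0.1] 51.9 [-0.53  0.43  1.56 -0.    1.15  1.07]
shift cm [0.16 0.01 6.99] roll 0.002 rows>= 1.4
```

View pics/a1.png

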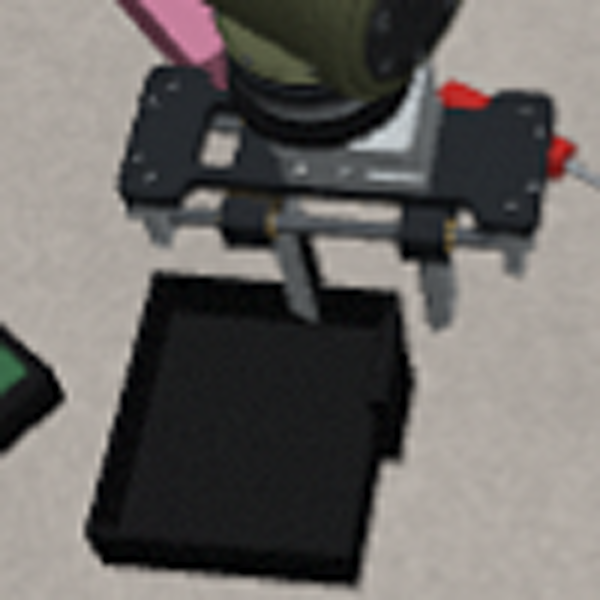

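The picture shows the fingers (crop 310,310 and 440,320) straddling the tab at about (405,390). I'll go down and close.

```bash
python3 -m pendant '[[[0.1,0,3,0],[0.1,0,5,0],[0.1,0,6.5,0],[0.1,0,7,0],[0.1,0,7,0]]]' && python3 -m pendant '[[[0,0,0,0],[0,0,0,0],[0,0,0,0],[0,0,0,0],[0,0,0,0]]]' -1 40; python3 -c "
from h import *
st()"
```

```text
clock: 3.35
eef_pos: [508.9, -258.8, 53.6]
eef_rot: [-3.142, 0.0, -0.031]
wrist_force: [-0.6, -0.4, -0.4]
finger_gap: 51.6
clock: 3.85
eef_pos: [509.1, -258.4, 53.6]
eef_rot: [3.141, -0.0, -0.03]
wrist_force: [-0.1, -0.5, 0.9]
finger_gap: 15.2
3.85 [ 509.1 -258.4   53.6] [ 3.141 -0.    -0.03 ] [-0.1 -0.5  0.9] 15.2 [-0.53  0.52  1.61 -0.    1.01  1.07]
```

```bash
python3 -m pendant '[[[0,0,0,0],[0,0,0,0],[0,0,-1,0],[0,0,-3,0],[0,0,-5,0]]]' ; python3 - <<'E'
from h import *
d(546.7,101,104,0.048)
c=get("scene");crop(c,140,150,240,250,6,"pics/a2.png")
E
```

```text
clock: 4.35
eef_pos: [508.7, -258.2, 104.2]
eef_rot: [-3.141, 0.001, -0.03]
wrist_force: [0.4, -0.2, -2.3]
finger_gap: 9.8
4.35 [ 508.7 -258.2  104.2] [-3.141e+00  1.000e-03 -3.000e-02] [ 0.4 -0.2 -2.3] 9.8 [-0.53  0.46  1.57  0.    1.11  1.07]
shift cm [  2.71 -36.01   0.04] roll -0.078 rows>= 7.2
```

View pics/a2.png

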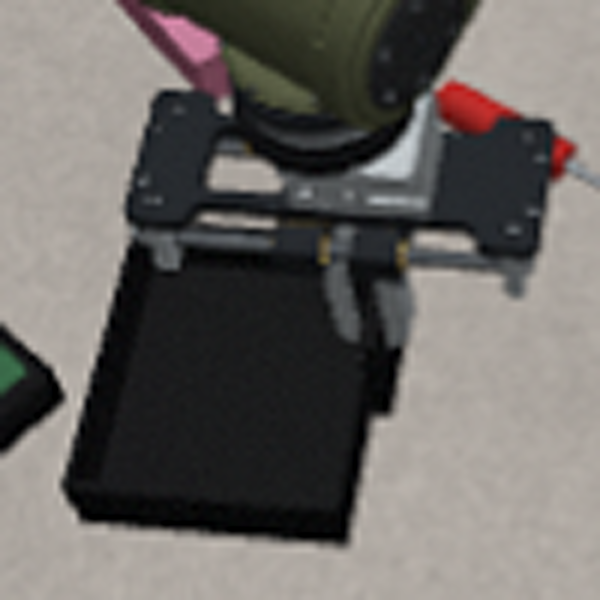

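The tray hangs level, tab held at (390,340) with a 9.8 mm gap. I'll carry it in steps of about 35 mm.

```bash
python3 -m pendant '[[[0.2,-2,0,0],[0.4,-5.5,0,-0.02],[0.8,-9.5,0,-0.03],[1.1,-13.5,0,-0.04],[1.4,-17.5,0,-0.05]]]' ;python3 -m pendant '[[[0.3,-4,0,0],[0.6,-8,0,-0.01],[0.9,-12,0,-0.02],[1.2,-15,0,-0.026],[1.3,-17.5,0,-0.027]]]' ; python3 - <<'E'
from h import *
d(546.7,101,54,0.048)
c=get("top");crop(c,140,80,240,230,5,"pics/a3.png")
E
```

```text
clock: 4.9
eef_pos: [528.1, -82.3, 103.4]
eef_rot: [-3.141, 0.0, 0.02]
wrist_force: [-0.1, 0.2, -2.2]
finger_gap: 9.7
clock: 5.4
eef_pos: [537.6, 93.2, 103.4]
eef_rot: [-3.141, 0.0, 0.048]
wrist_force: [-0.6, 0.1, -2.3]
finger_gap: 9.7
5.4 [537.6  93.2 103.4] [-3.141  0.     0.048] [-0.6  0.1 -2.3] 9.7 [0.1  0.41 1.65 0.   1.09 1.63]
shift cm [ 0.94 -0.73  4.94] roll 0.0 rows>= 1.0
```

View pics/a3.png

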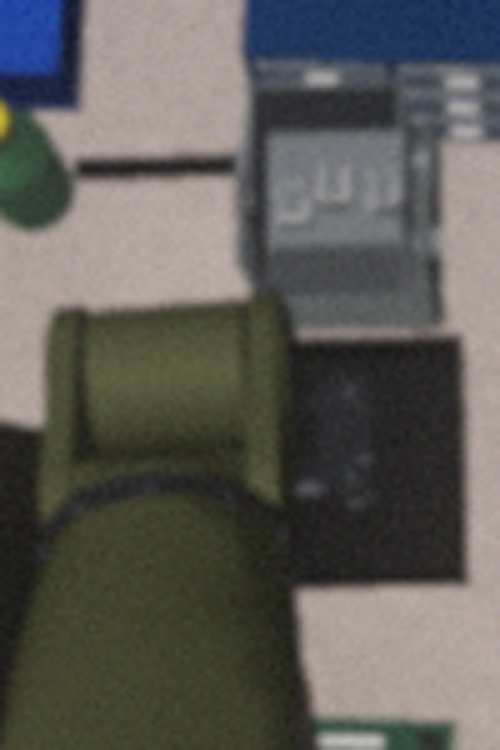

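```bash
python3 -m pendant '[[[0.5,-0.4,1.5,0],[0.94,-0.73,3,0],[0.94,-0.73,4,0],[0.94,-0.73,4.6,0],[0.94,-0.73,4.95,0]]]' ; python3 -m pendant '[[[0,0,0,0],[0,0,0,0]]]' -0.3; python3 -m pendant '[[[0,0,0,0],[0,0,0,0],[0,0,-2,0],[0,0,-5,0],[0,0,-9,0]]]'; python3 -c "
from h import *
st()"
```

```text
clock: 5.95
eef_pos: [546.6, 98.8, 53.6]
eef_rot: [3.142, 0.001, 0.046]
wrist_force: [-0.7, -0.3, 0.5]
finger_gap: 9.8
clock: 6.15
eef_pos: [547.3, 98.9, 54.7]
eef_rot: [-3.142, -0.001, 0.047]
wrist_force: [0.3, 0.5, -0.3]
finger_gap: 22.3
clock: 6.65
eef_pos: [546.1, 99.0, 144.0]
eef_rot: [3.141, 0.003, 0.047]
wrist_force: [0.6, 1.1, 0.6]
finger_gap: 33.2
6.65 [546.1  99.  144. ] [3.141e+00 3.000e-03 4.700e-02] [0.6 1.1 0.6] 33.2 [ 0.11  0.38  1.58 -0.    1.18  1.64]
```

```bash
python3 -m pendant '[[[0,0,-4,-0.14],[0,0,-8,-0.28],[0,0,-12,-0.42],[0,0,-15,-0.56],[0,0,-15,-0.70]]]' 0 ; python3 -m pendant '[[[0,0,0,-0.14],[0,0,0,-0.28],[0,0,0,-0.42],[0,0,0,-0.56],[0,0,0,-0.70]]]'; python3 - <<'E'
from fit import *
d(692.6,133.6,285,1.619)
s=get("scene");t=get("top")
ob=[(s,dark(s,250,190,330,235,70))]
crop(s,230,170,390,290,5,"pics/b1s.png");crop(t,130,80,260,210,5,"pics/b1t.png")
np.save("s1.npy",s,allow_pickle=True);np.save("t1.npy",t,allow_pickle=True)
E
```

```text
clock: 7.15
eef_pos: [547.8, 99.2, 298.8]
eef_rot: [3.137, -0.006, 0.753]
wrist_force: [-0.2, 0.0, -0.6]
finger_gap: 47.1
clock: 7.65
eef_pos: [546.8, 99.0, 294.2]
eef_rot: [3.141, -0.0, 1.453]
wrist_force: [0.6, 0.1, 0.7]
finger_gap: 46.6
7.65 [546.8  99.  294.2] [ 3.141 -0.     1.453] [0.6 0.1 0.7] 46.6 [ 0.11  0.27  1.38 -0.    1.5   0.23]
shift cm [ 5.15 14.07  0.92] roll -0.166 rows>= 3.0
```

View pics/b1s.png

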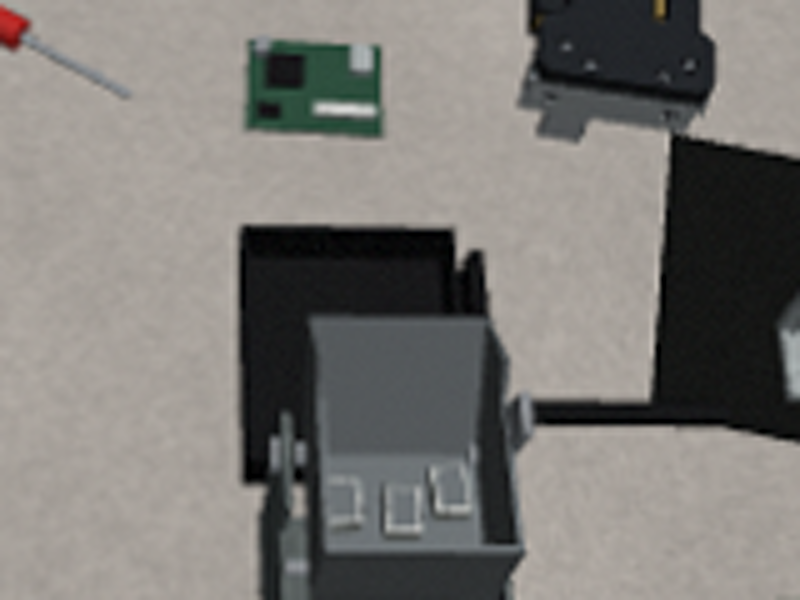

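View pics/b1t.png

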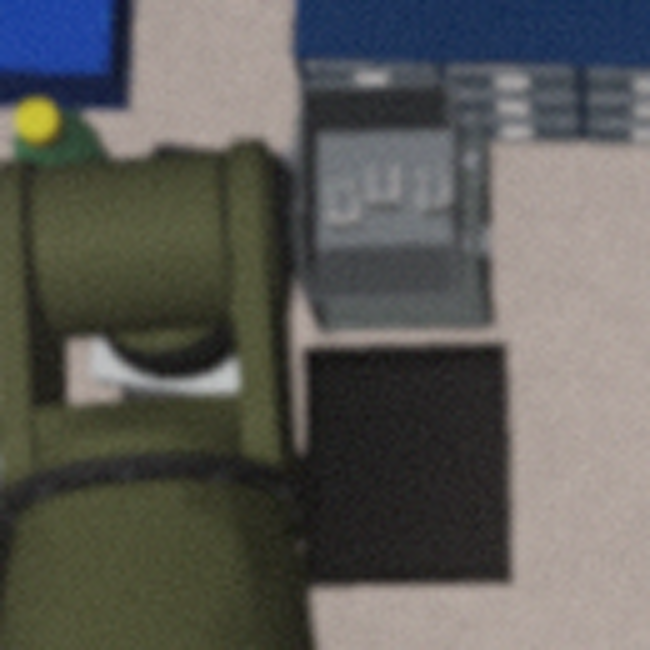

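```bash
python3 - <<'E'
from fit import *
t=np.load("t1.npy",allow_pickle=True).item();s=np.load("s1.npy",allow_pickle=True).item()
T=place(TRAY,570,30.5,0,.048)
overlay(t,T,"pics/b2.png",130,80,260,210,5);overlay(s,T,"pics/b2s.png",230,170,390,290,5)
E
```

```text
(no output)
```

View pics/b2.png

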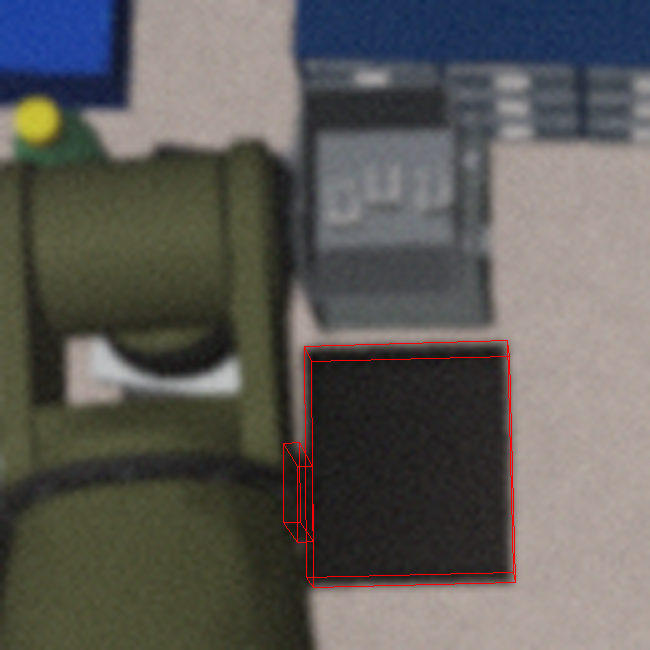

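View pics/b2s.png

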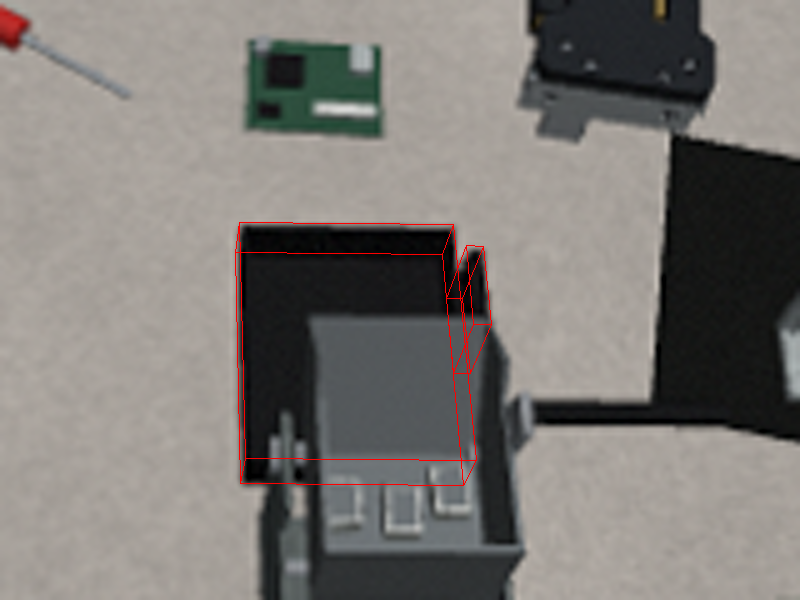

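The tray sits within about 2 mm of the planned place, centred under the mouth. Next is the handle.

```bash
python3 -m pendant '[[[1.2,3.5,0,-0.06],[2.4,7,0,-0.12],[3.7,10.5,0,-0.166],[4.8,13,0.5,-0.166],[5.15,14.07,0.9,-0.166]]]' ; python3 - <<'E'
from h import *
d(692.6,133.6,226.5,1.619)
s=get("scene");t=get("top")
crop(s,270,180,410,290,5,"pics/b3s.png");crop(t,130,80,260,210,5,"pics/b3t.png")
E
```

```text
clock: 8.25
eef_pos: [694.3, 133.3, 283.4]
eef_rot: [-3.14, 0.0, 1.608]
wrist_force: [0.1, -0.1, -0.5]
finger_gap: 47.2
8.25 [694.3 133.3 283.4] [-3.14   0.     1.608] [ 0.1 -0.1 -0.5] 47.2 [0.14 0.65 0.86 0.   1.64 0.1 ]
shift cm [ 0.03 -0.16  5.69] roll -0.011 rows>= 1.1
```

View pics/b3s.png

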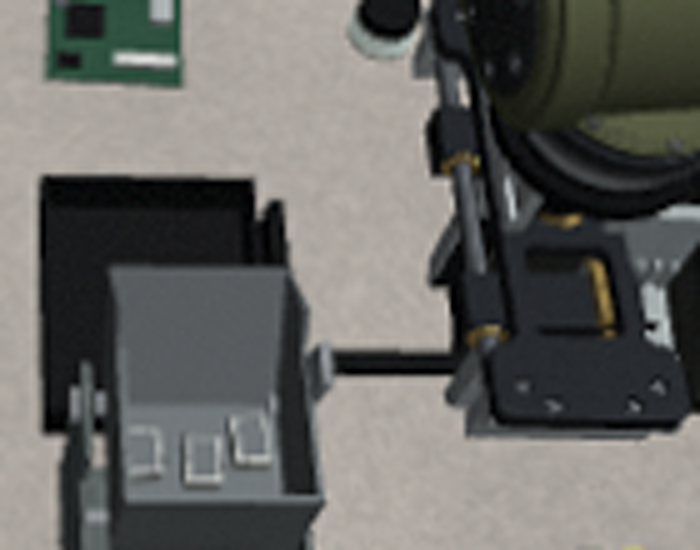

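```bash
python3 -m pendant '[[[0,0,2,0],[0,-0.1,4,0],[0,-0.1,5.2,0],[0,-0.1,5.7,0],[0,-0.1,5.7,0]]]' && python3 -m pendant '[[[0,0,0,0],[0,0,0,0],[0,0,0,0],[0,0,0,0],[0,0,0,0]]]' -1 10;python3 -c "
from h import *
st()"
```

```text
clock: 8.85
eef_pos: [691.7, 132.7, 228.2]
eef_rot: [3.142, -0.0, 1.612]
wrist_force: [0.5, 0.8, 0.3]
finger_gap: 46.9
clock: 9.35
eef_pos: [690.9, 132.8, 228.0]
eef_rot: [-3.139, 0.0, 1.613]
wrist_force: [-20.1, -2.2, 6.4]
finger_gap: 11.6
9.35 [690.9 132.8 228. ] [-3.139  0.     1.613] [-20.1  -2.2   6.4] 11.6 [0.14 0.66 0.97 0.   1.52 0.1 ]
```

```bash
python3 - <<'E'
import numpy as np
f=lambda t:np.array([9.95*np.cos(1.4+t),-9.95*np.sin(1.4+t)])
for k in range(5):
    b=f(k*.35); print(k,[list(np.round(f(k*.35+.07*(i+1))-b,2)) for i in range(5)])
E
```

```text
0 [[np.float64(-0.69), np.float64(-0.09)], [np.float64(-1.38), np.float64(-0.14)], [np.float64(-2.08), np.float64(-0.14)], [np.float64(-2.78), np.float64(-0.09)], [np.float64(-3.46), np.float64(0.01)]]
1 [[np.float64(-0.68), np.float64(0.15)], [np.float64(-1.35), np.float64(0.34)], [np.float64(-2.0), np.float64(0.58)], [np.float64(-2.64), np.float64(0.87)], [np.float64(-3.25), np.float64(1.2)]]
2 [[np.float64(-0.59), np.float64(0.37)], [np.float64(-1.15), np.float64(0.78)], [np.float64(-1.68), np.float64(1.24)], [np.float64(-2.18), np.float64(1.72)], [np.float64(-2.64), np.float64(2.24)]]
3 [[np.float64(-0.43), np.float64(0.55)], [np.float64(-0.81), np.float64(1.13)], [np.float64(-1.15), np.float64(1.74)], [np.float64(-1.46), np.float64(2.37)], [np.float64(-1.71), np.float64(3.01)]]
4 [[np.float64(-0.21), np.float64(0.66)], [np.float64(-0.37), np.float64(1.34)], [np.float64(-0.49), np.float64(2.03)], [np.float64(-0.56), np.float64(2.72)], [np.float64(-0.57), np.float64(3.42)]]
```

```bash
python3 -m pendant '[[[0,-0.7,-0.08,0],[0,-1.5,-0.12,0],[0,-2.2,-0.12,0],[0,-2.9,-0.07,0],[0,-3.6,0.02,0]]]';python3 -m pendant '[[[0,-0.68,0.15,0],[0,-1.35,0.34,0],[0,-2,0.58,0],[0,-2.64,0.87,0],[0,-3.25,1.2,0]]]'; python3 - <<'E'
from h import *
st()
s=get("scene")
crop(s,250,180,410,300,5,"pics/b4s.png")
E
```

```text
clock: 9.85
eef_pos: [655.4, 131.2, 227.9]
eef_rot: [3.141, -0.0, 1.613]
wrist_force: [1.7, 0.3, 1.1]
finger_gap: 11.4
clock: 10.35
eef_pos: [622.8, 129.9, 215.4]
eef_rot: [-3.141, -0.0, 1.613]
wrist_force: [1.0, 0.8, 0.2]
finger_gap: 11.9
10.35 [622.8 129.9 215.4] [-3.141 -0.     1.613] [1.  0.8 0.2] 11.9 [0.15 0.49 1.25 0.   1.4  0.11]
```

View pics/b4s.png

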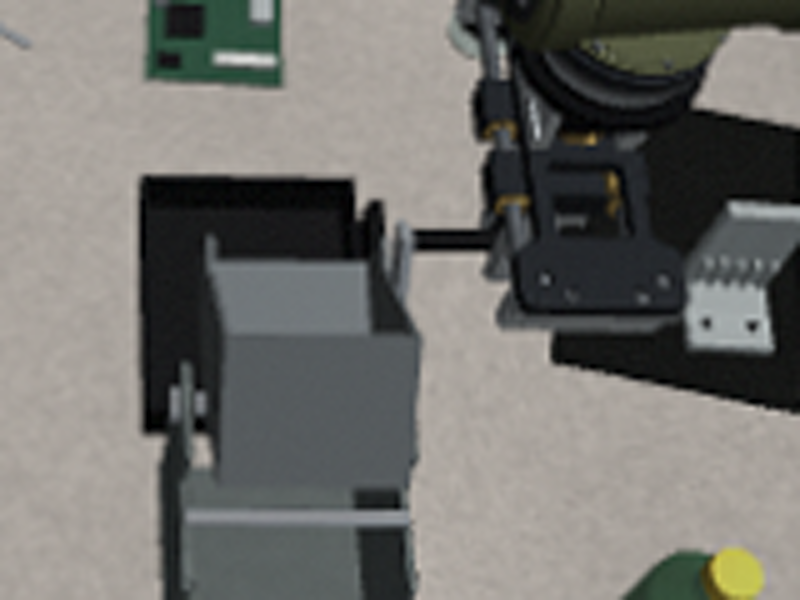

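```bash
python3 -m pendant '[[[0,-0.59,0.37,0],[0,-1.15,0.78,0],[0,-1.68,1.24,0],[0,-2.18,1.72,0],[0,-2.64,2.24,0]]]';python3 -m pendant '[[[0,-0.43,0.55,0],[0,-0.81,1.13,0],[0,-1.15,1.74,0],[0,-1.46,2.37,0],[0,-1.71,3.01,0]]]'; python3 -m pendant '[[[0,-0.21,0.66,0],[0,-0.37,1.34,0],[0,-0.47,2.03,0],[0,-0.53,2.6,0],[0,-0.55,3,0]]]'; python3 - <<'E'
from h import *
st()
s=get("scene")
crop(s,250,160,410,280,5,"pics/b5s.png")
E
```

```text
clock: 10.9
eef_pos: [596.6, 128.7, 192.9]
eef_rot: [-3.141, -0.0, 1.613]
wrist_force: [0.8, -0.7, 0.6]
finger_gap: 11.6
clock: 11.4
eef_pos: [579.7, 128.0, 162.6]
eef_rot: [-3.141, -0.0, 1.613]
wrist_force: [0.5, -0.6, 0.1]
finger_gap: 11.6
clock: 11.9
eef_pos: [574.2, 127.8, 132.5]
eef_rot: [-3.141, 0.0, 1.613]
wrist_force: [-2.2, 1.2, -0.0]
finger_gap: 11.3
11.9 [574.2 127.8 132.5] [-3.141  0.     1.613] [-2.2  1.2 -0. ] 11.3 [0.16 0.46 1.5  0.   1.19 0.11]
```

View pics/b5s.png

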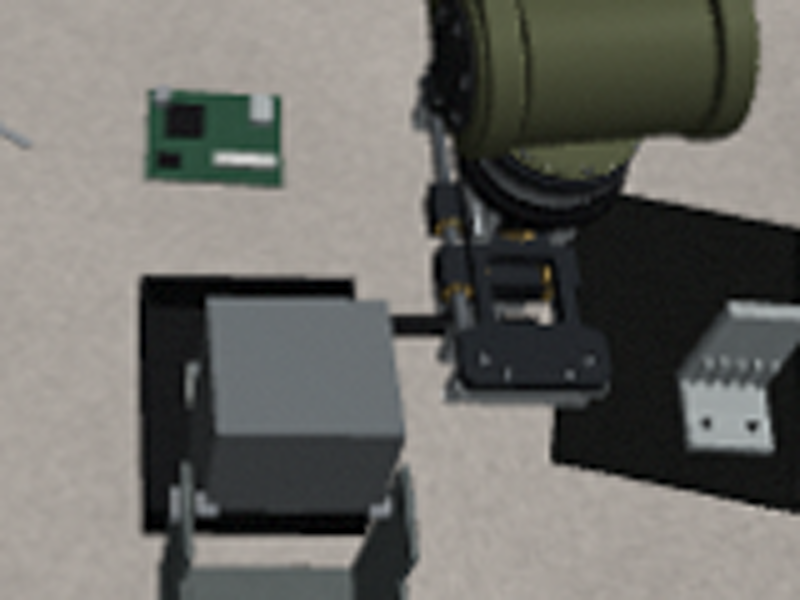

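```bash
python3 -m pendant '[[[0,0,0.15,0],[0,0,0.3,0],[0,0,0.3,0]]]';python3 -m pendant '[[[0,0,0.1,0],[0,0,0.2,0],[0,0,0.2,0],[0,0,0.2,0]]]'; python3 - <<'E'
from h import *
st()
t=get("top");s=get("scene")
crop(s,250,160,410,280,5,"pics/b6s.png")
crop(t,130,80,260,210,5,"pics/b6t.png")
E
```

```text
clock: 12.25
eef_pos: [574.2, 127.8, 130.0]
eef_rot: [-3.141, 0.0, 1.613]
wrist_force: [-4.2, 0.0, -0.8]
finger_gap: 11.4
clock: 12.65
eef_pos: [574.2, 127.8, 128.1]
eef_rot: [-3.141, 0.0, 1.613]
wrist_force: [-6.1, 0.2, -1.3]
finger_gap: 11.6
12.65 [574.2 127.8 128.1] [-3.141  0.     1.613] [-6.1  0.2 -1.3] 11.6 [0.16 0.46 1.5  0.   1.18 0.11]
```

View pics/b6s.png

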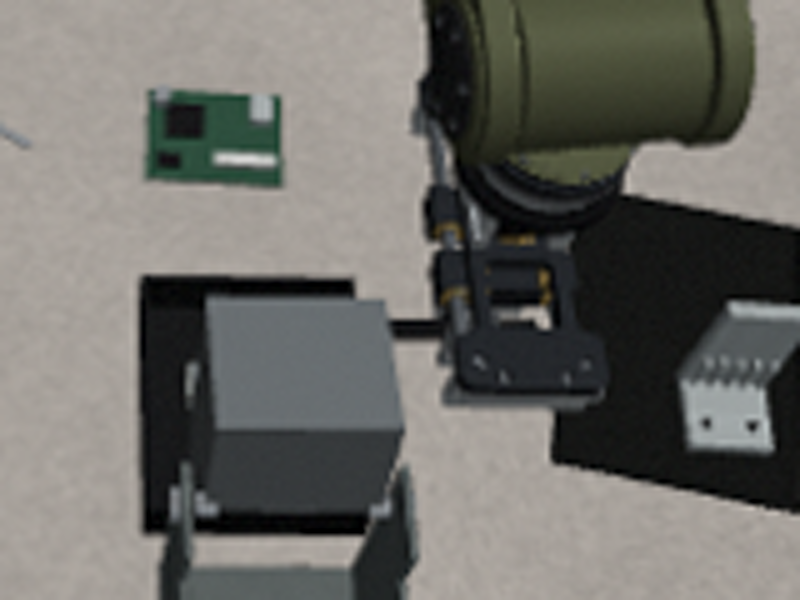

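View pics/b6t.png

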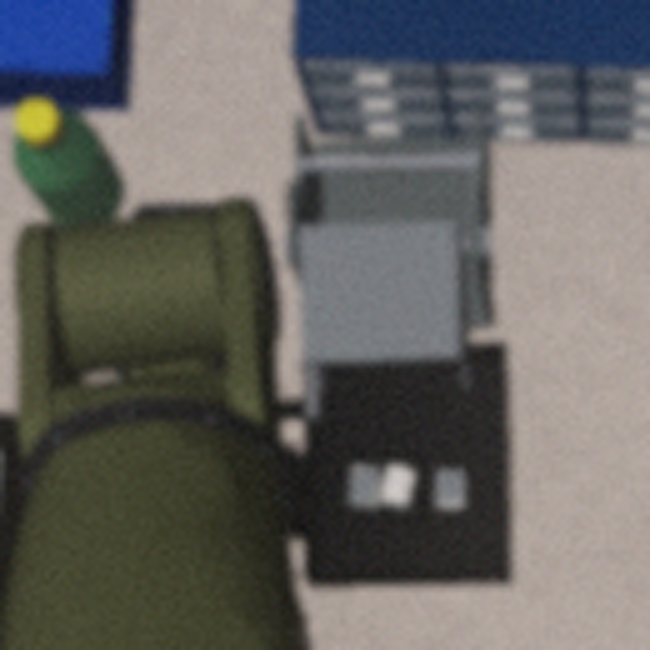

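All three relays lie in the tray at (365,485), (398,485) and (450,490). The wrist force doesn't yet show the stop, so I'll push a little further.

```bash
python3 -m pendant '[[[0,-0.05,0.1,0],[0,-0.1,0.2,0],[0,-0.15,0.3,0],[0,-0.15,0.3,0]]]';python3 -m pendant '[[[0,0,0.1,0],[0,0,0.2,0],[0,0,0.3,0],[0,0,0.3,0]]]'
```

```text
clock: 13.15
eef_pos: [574.2, 127.8, 127.2]
eef_rot: [3.137, -0.0, 1.613]
wrist_force: [-2.2, -1.2, 11.6]
finger_gap: 11.7
clock: 13.55
eef_pos: [574.2, 127.8, 124.3]
eef_rot: [3.137, -0.0, 1.613]
wrist_force: [-3.2, -0.0, 12.6]
finger_gap: 11.4
```

```bash
python3 - <<'E'
import numpy as np
f=lambda t:np.array([9.95*np.cos(1.4+t),-9.95*np.sin(1.4+t)])
for k in range(5):
    b=f(1.75-k*.35); print(k,[[float(v) for v in np.round(f(1.75-k*.35-.07*(i+1))-b,2)] for i in range(5)])
E
python3 -m pendant '[[[0,0,-0.69,0],[0,0.07,-1.39,0],[0,0.2,-2.08,0],[0,0.36,-2.75,0],[0,0.57,-3.42,0]]]';python3 -m pendant '[[[0,0.25,-0.65,0],[0,0.55,-1.28,0],[0,0.9,-1.88,0],[0,1.29,-2.47,0],[0,1.71,-3.01,0]]]'
```

```text
0 [[0.02, -0.7], [0.09, -1.39], [0.2, -2.08], [0.36, -2.75], [0.57, -3.42]]
1 [[0.26, -0.65], [0.56, -1.28], [0.9, -1.88], [1.29, -2.46], [1.71, -3.01]]
2 [[0.46, -0.52], [0.96, -1.01], [1.49, -1.46], [2.05, -1.87], [2.64, -2.24]]
3 [[0.61, -0.33], [1.25, -0.62], [1.9, -0.86], [2.57, -1.05], [3.25, -1.2]]
4 [[0.69, -0.1], [1.38, -0.15], [2.08, -0.15], [2.77, -0.11], [3.46, -0.01]]
clock: 14.05
eef_pos: [579.9, 128.0, 157.0]
eef_rot: [3.138, -0.0, 1.613]
wrist_force: [10.4, 1.7, -5.7]
finger_gap: 11.4
clock: 14.55
eef_pos: [596.9, 128.8, 186.3]
eef_rot: [3.139, -0.0, 1.613]
wrist_force: [9.5, 2.3, -10.3]
finger_gap: 11.4
```

```bash
python3 -m pendant '[[[0,0.55,-0.5,0],[0,1.1,-1.01,0],[0,1.6,-1.46,0],[0,2.15,-1.87,0],[0,2.74,-2.24,0]]]';python3 -m pendant '[[[0,0.61,-0.33,0],[0,1.25,-0.62,0],[0,1.9,-0.86,0],[0,2.57,-1.05,0],[0,3.25,-1.2,0]]]';  python3 - <<'E'
from h import *
st()
s=get("scene")
crop(s,250,180,410,300,5,"pics/b7s.png")
E
```

```text
clock: 15.05
eef_pos: [623.6, 129.9, 209.7]
eef_rot: [3.141, -0.0, 1.613]
wrist_force: [-3.1, 0.8, 3.4]
finger_gap: 11.7
clock: 15.55
eef_pos: [656.2, 131.1, 220.9]
eef_rot: [-3.142, 0.0, 1.613]
wrist_force: [-0.8, -0.3, 0.7]
finger_gap: 11.5
15.55 [656.2 131.1 220.9] [-3.142  0.     1.613] [-0.8 -0.3  0.7] 11.5 [ 0.14  0.57  1.12 -0.    1.45  0.1 ]
```

View pics/b7s.png

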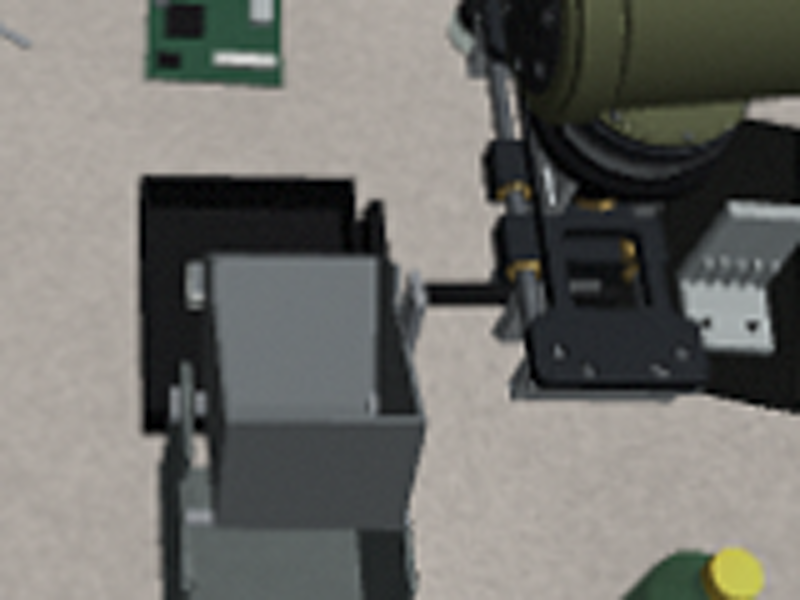

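```bash
python3 -m pendant '[[[0,0.69,-0.1,0],[0,1.38,-0.15,0],[0,2.08,-0.15,0],[0,2.6,-0.13,0],[0,3.0,-0.08,0]]]';python3 -m pendant '[[[0,0.1,0.02,0],[0,0.2,0.04,0],[0,0.3,0.06,0],[0,0.4,0.07,0],[0,0.48,0.08,0]]]'
```

```text
clock: 16.1
eef_pos: [686.0, 132.4, 221.5]
eef_rot: [-3.141, 0.0, 1.613]
wrist_force: [-1.2, -0.8, -0.2]
finger_gap: 11.7
clock: 16.6
eef_pos: [690.3, 132.7, 220.9]
eef_rot: [-3.141, 0.0, 1.613]
wrist_force: [-0.4, -0.7, -1.2]
finger_gap: 12.0
```

```bash
python3 -m pendant '[[[0,0.1,0.01,0],[0,0.2,0.02,0],[0,0.3,0.03,0],[0,0.3,0.03,0]]]'
```

```text
clock: 17.0
eef_pos: [691.7, 132.8, 220.9]
eef_rot: [-3.137, 0.0, 1.613]
wrist_force: [-19.5, -2.1, 5.6]
finger_gap: 13.4
```

```bash
python3 -m pendant '[[[0,-0.2,0,0],[0,-0.2,0,0],[0,-0.2,0,0]]]' 0;python3 -m pendant '[[[0,0,-1,0],[0,0,-3,0],[0,0,-6,0],[0,0,-9,0],[0,0,-11,0]]]'; python3 - <<'E'
from h import *
s=st()
d(585,321.7,250,0.012+np.pi/2)
d(585,321.7,250,0.012)
s=get("scene");t=get("top")
crop(s,250,180,410,300,5,"pics/b8s.png")
crop(t,130,80,260,210,5,"pics/b8t.png")
E
```

```text
clock: 17.3
eef_pos: [691.5, 132.8, 220.8]
eef_rot: [3.141, -0.0, 1.613]
wrist_force: [-0.1, -0.1, 0.9]
finger_gap: 34.1
clock: 17.8
eef_pos: [691.5, 132.7, 334.1]
eef_rot: [3.138, -0.0, 1.613]
wrist_force: [0.4, -0.5, -0.6]
finger_gap: 47.1
17.8 [691.5 132.7 334.1] [ 3.138 -0.     1.613] [ 0.4 -0.5 -0.6] 47.1 [0.14 0.64 0.76 0.   1.74 0.1 ]
17.8 [691.5 132.7 334.1] [ 3.138 -0.     1.613] [ 0.4 -0.5 -0.6] 47.1 [0.14 0.64 0.76 0.   1.74 0.1 ]
shift cm [19.33 -9.87  8.38] roll 0.03 rows>= 4.7
17.8 [691.5 132.7 334.1] [ 3.138 -0.     1.613] [ 0.4 -0.5 -0.6] 47.1 [0.14 0.64 0.76 0.   1.74 0.1 ]
shift cm [19.33 -9.87  8.38] roll 1.601 rows>= 4.7
```

View pics/b8s.png

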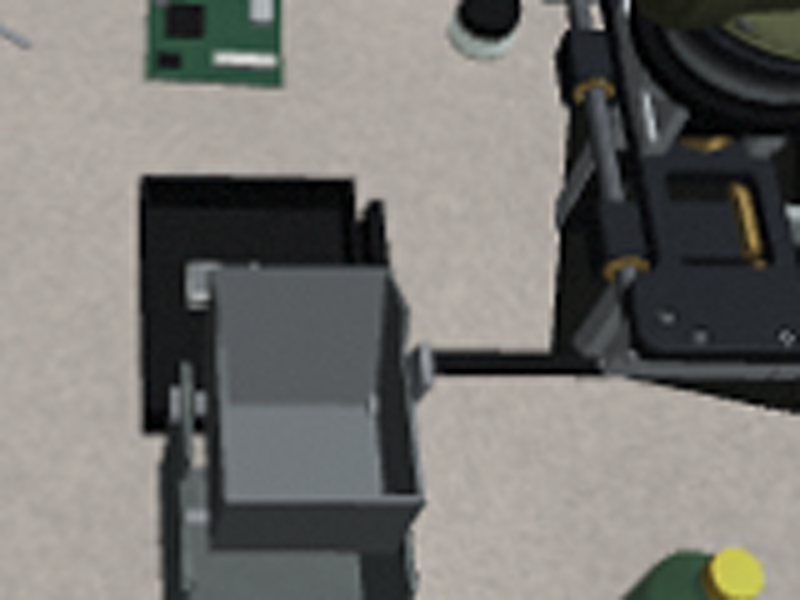

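View pics/b8t.png

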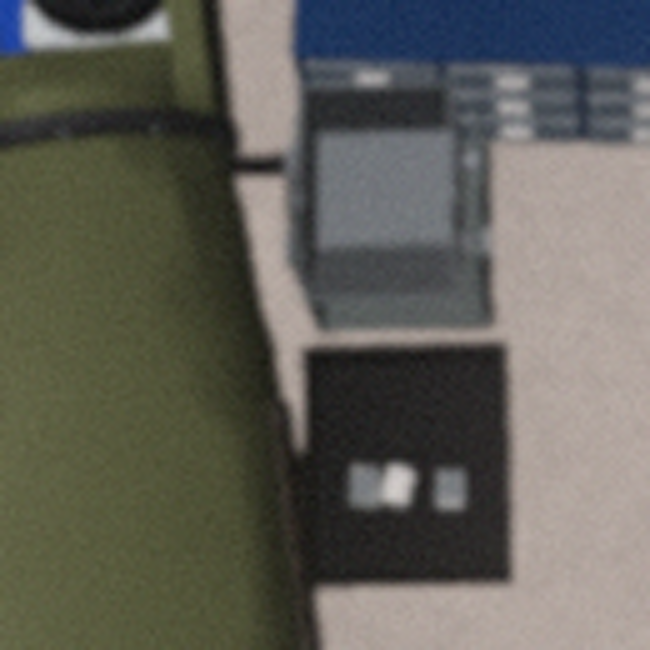

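```bash
python3 -m pendant '[[[4,-2.5,0,0],[8,-5,0,0.015],[12,-7.5,0,0.03],[16,-10,2,0.03],[19.3,-11.9,6,0.03]]]' -1 10; python3 - <<'E'
from h import *
d(572,321.7,76,0.012+np.pi/2)
E
```

```text
clock: 18.4
eef_pos: [565.4, 319.0, 276.3]
eef_rot: [3.138, -0.002, 1.584]
wrist_force: [0.9, 0.1, -0.4]
finger_gap: 10.5
18.4 [565.4 319.  276.3] [ 3.138e+00 -2.000e-03  1.584e+00] [ 0.9  0.1 -0.4] 10.5 [0.46 0.49 1.11 0.   1.53 0.44]
shift cm [ 0.22  0.6  20.03] roll 0.001 rows>= 4.0
```

```bash
python3 -m pendant '[[[0.2,0.6,4,0],[0.2,0.6,8,0],[0.2,0.6,12,0],[0.2,0.6,14,0],[0.2,0.6,15,0]]]'; python3 - <<'E'
from h import *
d(572,321.7,76,0.012+np.pi/2)
s=get("scene")
crop(s,340,170,440,270,6,"pics/c1.png")
E
```

```text
clock: 18.9
eef_pos: [571.6, 318.4, 122.0]
eef_rot: [-3.138, 0.002, 1.583]
wrist_force: [0.4, 0.8, 0.1]
finger_gap: 0.8
18.9 [571.6 318.4 122. ] [-3.138e+00  2.000e-03  1.583e+00] [0.4 0.8 0.1] 0.8 [0.45 0.61 1.29 0.   1.25 0.44]
shift cm [0.34 0.07 4.6 ] roll 0.0 rows>= 0.9
```

View pics/c1.png

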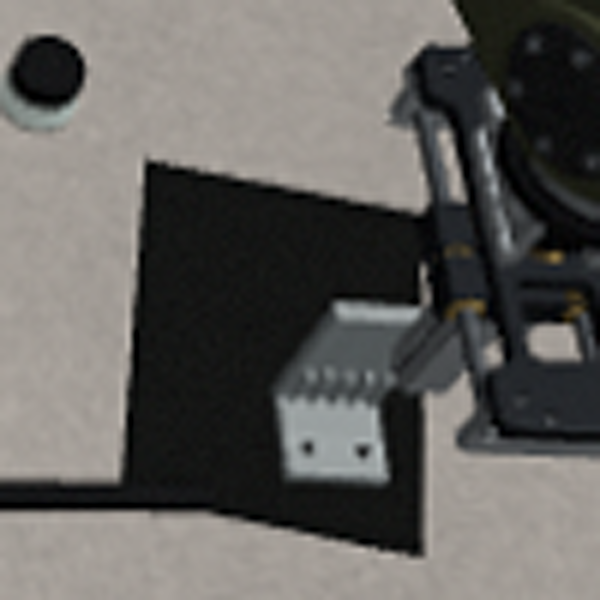

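The closed fingers are on the foot side of the leg, with tips at about (430,375). I'll lower to push height, then push toward -x.

```bash
python3 -m pendant '[[[0.3,0,2,0],[0.34,0,4,0],[0.34,0,4.6,0],[0.34,-0.6,4.6,0],[0.34,-1.2,4.6,0]]]'; python3 -m pendant '[[[0,-0.3,0,0],[0,-0.6,0,0],[0,-0.9,0,0],[0,-1.2,0,0],[0,-1.5,0,0]]]'; python3 -m pendant '[[[0,-0.3,0,0],[0,-0.6,0,0],[0,-0.9,0,0],[0,-1.2,0,0],[0,-1.5,0,0]]]';python3 - <<'E'
from h import *
s=get("scene")
crop(s,340,170,440,270,6,"pics/c2.png")
E
```

```text
clock: 19.45
eef_pos: [560.7, 322.3, 80.5]
eef_rot: [3.14, -0.001, 1.583]
wrist_force: [-0.2, 0.1, 1.0]
finger_gap: 1.0
clock: 19.95
eef_pos: [545.5, 322.0, 79.3]
eef_rot: [3.141, -0.0, 1.583]
wrist_force: [-0.2, 0.4, 1.1]
finger_gap: 0.5
clock: 20.45
eef_pos: [530.4, 321.8, 79.2]
eef_rot: [-3.142, 0.0, 1.583]
wrist_force: [-0.3, 0.8, -0.6]
finger_gap: 0.3
```

View pics/c2.png

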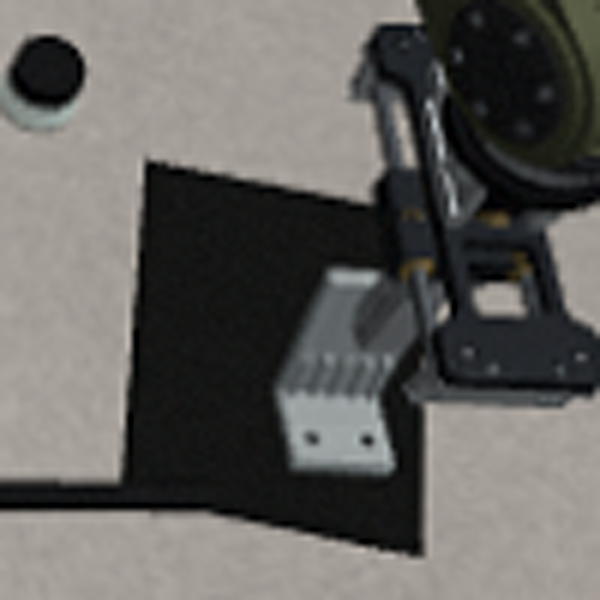

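It is tipping about its corner without sliding. I'll keep going slowly.

```bash
python3 -m pendant '[[[0,-0.3,0,0],[0,-0.6,0,0],[0,-0.9,0,0],[0,-1.2,0,0],[0,-1.5,0,0]]]'; python3 -m pendant '[[[0,-0.2,0,0],[0,-0.4,0,0],[0,-0.6,0,0],[0,-0.8,0,0],[0,-1.0,0,0]]]';python3 - <<'E'
from h import *
s=get("scene")
crop(s,340,170,440,270,6,"pics/c3.png")
E
```

```text
clock: 21.0
eef_pos: [515.4, 321.6, 79.2]
eef_rot: [-3.142, 0.0, 1.583]
wrist_force: [-0.1, 0.0, -0.5]
finger_gap: 0.8
clock: 21.5
eef_pos: [505.5, 321.5, 79.2]
eef_rot: [3.142, -0.0, 1.583]
wrist_force: [0.3, -0.3, -0.4]
finger_gap: 0.6
```

View pics/c3.png

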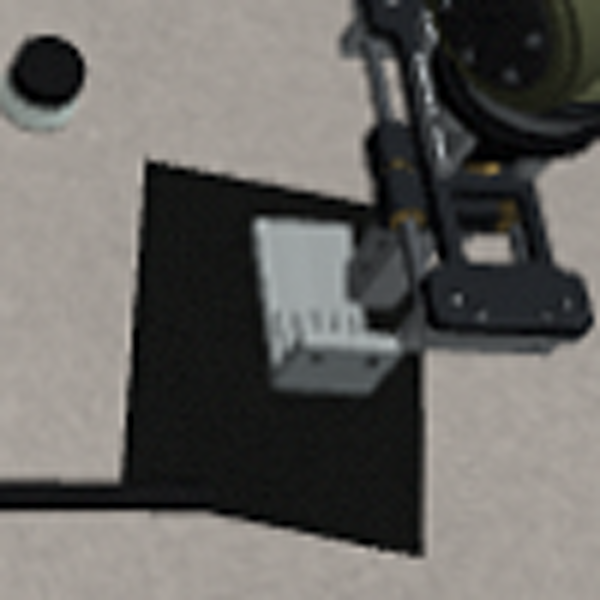

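It has fallen onto its long leg, foot up. I'll raise the tool and clear the view.

```bash
python3 -m pendant '[[[0,0,-3,0],[0,0,-7,0],[0,0,-12,0],[0,0,-16,0],[0,0,-18,0]]]'; python3 -m pendant '[[[0,-4,0,0],[0,-8,0,0],[3,-12,0,0],[6,-14,0,0],[6,-14,0,0]]]'; python3 - <<'E'
from fit import *
st()
s=get("scene","pics/fin_s.png");t=get("top","pics/fin_t.png")
LY=[box((-95,-25,0),(0,25,8)),box((-8,-25,0),(0,25,50))]
m=[(c,models.regions_of(n,"heatsink_c")) for n,c in(("scene",s),("top",t))]
for c,r in m: print([(round(q["score"],2),q["point"]) for q in r])
ob=[(c,min(r,key=lambda q:np.linalg.norm(atz(c,q["point"],20)[:2]-[500,320]))["pixels"].astype(float)) for c,r in m]
p,f=fit(ob[:1],LY,[527,321,0],z=2);print(p,f)
T=place(LY,p[0],p[1],2,p[2]);overlay(s,T,"pics/fin_hs.png",350,190,420,260,8)
E
```

```text
clock: 22.05
eef_pos: [506.2, 321.8, 263.5]
eef_rot: [3.137, -0.002, 1.583]
wrist_force: [-0.9, -0.1, 0.5]
finger_gap: 0.4
clock: 22.55
eef_pos: [362.6, 382.1, 259.6]
eef_rot: [3.141, -0.001, 1.586]
wrist_force: [0.0, -1.3, -0.4]
finger_gap: 0.7
22.55 [362.6 382.1 259.6] [ 3.141e+00 -1.000e-03  1.586e+00] [ 0.  -1.3 -0.4] 0.7 [0.74 0.21 1.52 0.   1.41 0.73]
[(0.83, [395.9, 221.1])]
[(0.65, [120.6, 197.8]), (0.54, [207.4, 122.2])]
[5.24355704e+02 3.25120929e+02 5.18145401e-02] 87.65882352941176
```

View pics/fin_s.png

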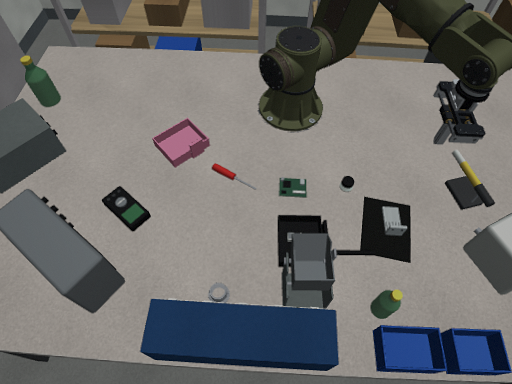

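View pics/fin_t.png

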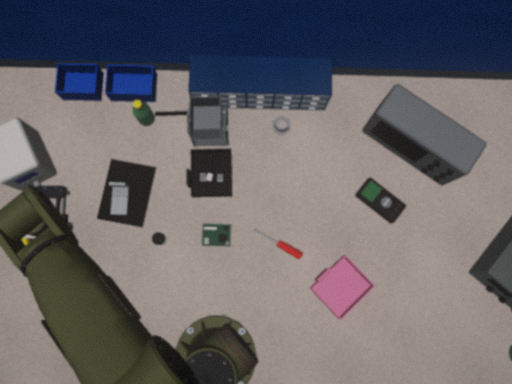

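View pics/fin_hs.png

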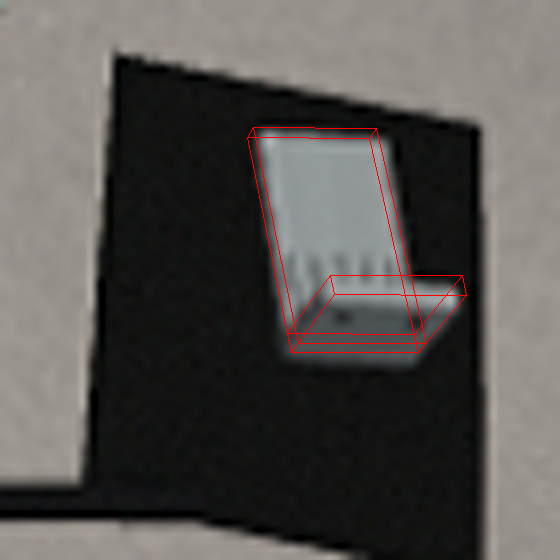

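```bash
python3 - <<'E'
from fit import *
s=get("scene");t=get("top")
def bright(c,x0,y0,x1,y1):
    g=c["frame"].max(2).astype(float); m=np.zeros((384,512)); m[y0:y1,x0:x1]=(g>55)[y0:y1,x0:x1]; return m
LY=[box((-95,-25,0),(0,25,8)),box((-8,-25,0),(0,25,50))]
ob=[(s,bright(s,378,203,409,238)),(t,bright(t,108,178,130,217))]
p,f=fit(ob,LY,[527,321,0],z=2);print(p,f)
T=place(LY,p[0],p[1],2,p[2]);overlay(s,T,"pics/e1.png",350,190,420,260,5);overlay(t,T,"pics/e2.png",90,155,160,225,5)
cv2.imwrite("pics/e.png",np.hstack([cv2.imread("pics/e1.png"),cv2.imread("pics/e2.png")]))
for n,c in(("scene",s),("top",t)):
    o=np.load(f"{n}_0.npy",allow_pickle=True).item()["frame"].astype(int);df=np.abs(c["frame"].astype(int)-o).max(2)
    a=(slice(246,258),slice(340,375)) if n=="scene" else (slice(106,120),slice(157,186)); print(n,"bar diff",df[a].mean())
crop(t,140,80,240,210,5,"pics/e3.png")
E
```

```text
[5.26449797e+02 3.23637976e+02 1.05585118e-02] 131.2549019607843
scene bar diff 5.55
top bar diff 12.738916256157635
```

View pics/e.png

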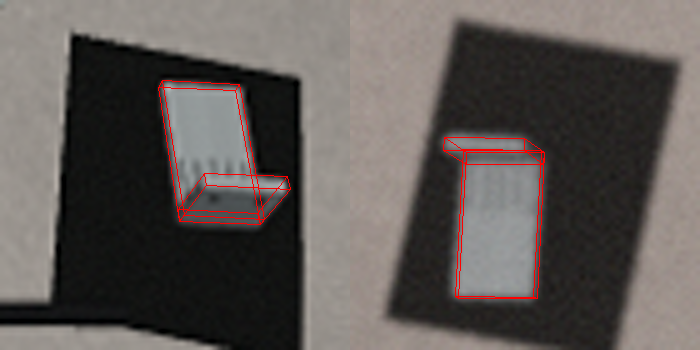

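View pics/e3.png

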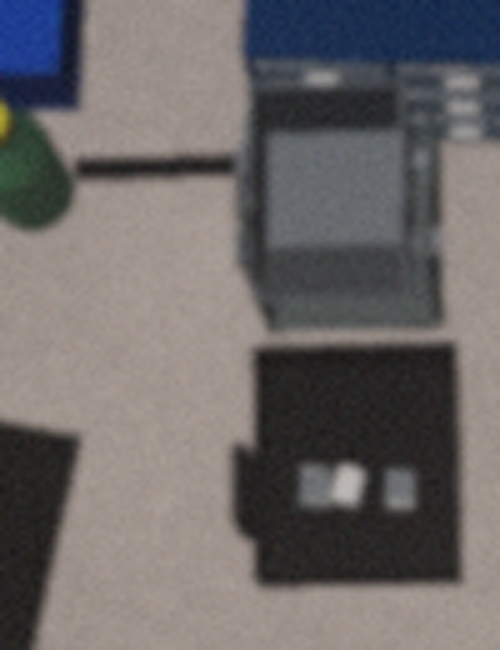

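The heatsink fits the flat-lying model in both views. The bar is where it started, the bin is empty, and all three relays are in the tray.

```bash
python3 -c "
from h import *
print(manip.sign_off())"
```

```text
the job is handed in; nothing more can be done
None
```

The job is done and handed in after about 23 s of the 72 s allowed.

- **Tray:** I carried the black tray by its tab to the place under the hopper's mouth. It sits within about 2 mm of the planned spot.
- **Hopper:** I pulled the handle forward until the wrist force showed the stop (about 12 N). All three relays tipped into the tray. I then swung the bin back until it pressed on its home rest (about 20 N). In the last pictures the bin is empty and the handle bar is back where it started.
- **Heatsink:** I tipped it over its corner. It lies flat on the mat with the foot straight up, and the flat-lying model fits both camera views with the corner about 2 mm from where it started.
- **Other things:** The arm touched none of them, and they look unmoved in the last pictures, though I did not measure each one.

Two checks were less clean. My first fit of the fallen heatsink, from the network's outline in one view, was a few mm off; a fit to the bright pixels in both views agreed well. The bar's pixels differ a little from the first pictures. I took that as image noise, since the bar shows in the same rows.

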